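Wind the vial carousel back past its holding pawl

ROBOT

A 6-joint arm with a two-finger parallel gripper is mounted at the origin on a cart in front of the work surface, level with it; the furniture and walls round the work are solid. World frame = base frame: x ahead of the robot, y to its left, z up, the work surface at z = 0. Lengths are in m, angles in degrees, forces in N, time in s.
With the tool pointing down it reaches from about 0.3 to 0.75 m from the base axis. Payload 8.5 kg.
Tool frame: the origin (TCP) lies at the very end of the fingers, on their centre line; the grasp point (between the pads) lies 19 mm behind it; z points along the fingers, y is the line along which they close (so a half turn about z gives the same grasp; the last joint's range is limited). The gripper opens to 85 mm and grips with 20 to 120 N. Pads are 22 mm wide; open, the fingers measure 114 mm over their backs; the gripper's body (76 mm by 85 mm) begins 54 mm behind the grasp point. The pads swing forward as they close: fully open they stand 13 mm farther back than shut.
Start: joints at [52.007, 21.807, 74.336, -0, 83.858, -12.336], TCP at [0.238, 0.496, 0.231] pointing down, gripper open.
Joint ranges: [-178.18, 178.18], [-50.72, 133.34], [12.68, 142.11], [-81.47, 261.47], [9.98, 163.14], [-165.26, 165.26]. Speed limits (degrees/s): [136.94, 136.94, 180, 180, 180, 180].

INTERFACE

Orientations are given as a 3x3 rotation matrix whose columns are the frame's x, y, z axes.
In Python, from rig import env, imaging gives the robot as it stands. The module is installed in compiled form; this text tells all that it offers.
- The arm moves only by the tool arm_command, never from a script. Its arguments are lists of equal length, an entry for each row: "turn": the turn, a rotation vector about the tool's x, y, z in units of 5 degrees (1.0 is 5 degrees), a list of three; "xyz": the shift along the tool's x, y, z in units of 50 mm (1.0 is 50 mm), a list of three; "claw": the finger opening in mm, from 0 to 85.4. A call has 1 to 12 rows; each row shifts and turns the commanded pose from where the row before left it, along the tool's axes as they then stand; what a row does not reach is not made up. A row lasts 1/10 s, in which the tool goes at most 50 mm and 8.59 degrees, less where a joint would pass 70% of its speed; a pose out of reach is approached as far as the arm can. A call is refused whole if a number of a shift passes 1 or a number of a turn 1, either way. A call with a gripper value outside its range is refused whole. The fingers move at their own pace and stop on an object; "squeeze" is the grip in N (left out, the last holds). Time passes only in rows, so rows that do not move let the fingers close. It gives the time, the measured TCP pose, the force, the opening and the grip force at its end, in the units of the state.
- env.observe(): the state, without advancing time (a new reading comes with each control period).
- imaging.get_image(name): name is "scene" or "top"; returns (picture, depth): 400x640x3 uint8, blue, green, red; 400x640 float32, m along the optical axis (not along the pixel's ray), 0 where there is no reading.
- imaging.camera_info(name): a dict with "camera_matrix" (3x3 intrinsics, pixels), "rvec" (rotation vector, rad) and "tvec" (3), from world to camera coordinates, as OpenCV has them. Camera axes: x right, y down, z forward; pixel columns grow to the right and rows downward; lengths in m; the calibration is good to about 2 mm. A picture is of the moment at which its call begins. camera_info takes no time and is no camera call.
- env.close_job(): hands the job in; it is judged then, once.
The state is a dict: "time_s": time; "q": joint angles; "qvel": joint speeds; "joint_efforts": joint torques, N m; "position": TCP position; "tool_rot": TCP orientation; "ft_force": force on the tool from outside, world axes, zero at the start; "wrist_torque": the same for the moment, N m; "grip_width": finger opening in m; "gripper_force": force on a finger pad.
Only numpy, scipy, OpenCV 4.12 (cv2) and the standard library are available. Lean on these libraries where they do the work, as an engineer would, in place of code of your own. Each camera call takes 0.05 s, during which the arm holds its last target. There are 200 camera calls.

TASK

The hand-cranked vial carousel has been wound too far. Flip its red holding pawl up and right over until it rests open, wind the crank back clockwise until the red-capped vial is about half a tooth short of the yellow pointer, drop the pawl into the teeth again, and then wind gently back until the wheel comes up firmly against the pawl, so that the red-capped vial is held at the pointer, give or take a few millimetres. Never force the wheel against the pawl, and leave the things round about where they are.

Things in the scene. Friction and masses are not known exactly. Their poses are not given: they have to be found in the camera images.
- carousel_base: fixed grey round base, 212 mm across, 12 mm thick; origin at the centre of its underside, z up along the wheel's axis. A lug on its -y side (46 mm wide, to 155 mm from the axis) carries the pawl's bracket; a yellow pointer stands on its -x side. Varies in place and yaw, with all it carries
- hub (a point): point on the wheel's upright turning axis, 145 mm above the worktop, 24 mm above the crank arm's top
- pointer (a point): inner tip of the yellow pointer, fixed on the base, 80 mm from the wheel's axis towards the base's -x, 48 mm up
- carousel (a joint): angle of the wheel: 0 = red-capped vial at the pointer; grows counter-clockwise seen from above (forward). Starts 1.6 to 2.6 rad too far forward; end stops at -0.3 and 3.0 rad, so it cannot come home by winding forward. Stays where it is left (friction 0.15 N m). The tooth meets the dropped pawl somewhere between -0.1 and 0.1 rad, differently each time: it has to be felt
- rim (a point): point on the pawl's radius over the ring of teeth, fixed to the base, 87 mm from the axis, 34 mm up. Twelve saw teeth, 30 degrees apart, 77 to 97 mm from the axis, 14 mm high: the upright face meets the dropped pawl when wound back (clockwise); behind it a ramp falls counter-clockwise over 20 degrees, then 10 degrees of flat gap, so the wheel clicks forward freely
- red_cap (a point): top of the red-capped vial, 50 mm from the axis, 98 mm up. Six vials stand fixed in the white turntable (140 mm across, vial tops 102 mm up); the others have green and purple caps
- crank_grip (a point): middle of the upright black crank handle, a round grip 21 mm thick, 122 to 171 mm up (this point 150 mm), 60 mm from the axis on an arm above the vials. It spins freely on its pin, so it can be held in one attitude while led round the axis. About 3 N on it turns the wheel; 10 N presses the tooth on the pawl with 5 N; over 30 N is forcing it
- pawl (a joint): angle of the red pawl (60 g) about its level pin, along the base's x: 0 = fully down in a gap, grows as it is raised and swings outward, away from the wheel; toe clear of the teeth above 0.38 rad. Let go, it falls shut below about 1.0 rad; past about 1.3 it falls open onto its stop at 1.8 rad. At the start it drops onto the teeth and may lie on a ramp at up to 0.38 rad
- pawl_hinge (a point): middle of the pawl's pin, 128 mm from the wheel's axis towards the base's -y, 46 mm up, between two bracket cheeks (29 mm over the outsides, tops 56 mm up). Dropped with the wheel 0.12 to 0.4 rad ahead of 0 (half a tooth is 0.26), the pawl lands in the right gap or on the ramp beside it, and slides fully down as the wheel is wound back; dropped later it may go one tooth too far
- pawl_tab (a point): grasp point on the pawl's upright red thumb tab, 12 mm thick along the base's x, 16 mm wide, 50 mm tall, top 103 mm up when down. The point circles the pin at 50 mm: with the pawl down it is 33 mm towards the wheel and 37 mm above the pin. Pinched along the base's x the tab pivots between the fingers, so it can be led round the pin without tilting the hand; 1 N is enough
- tip_box: bystander: clear box of pipette tips, 75x110x64 mm, origin at the centre of its underside
- slide_box: bystander: blue slide box, 90x64x34 mm, origin at the centre of its underside
- wash_bottle: bystander: clear wash bottle with a bent spout, 202 mm tall, origin at the centre of its underside
- dropper_bottle: bystander: small white dropper bottle, 24 mm across, 56 mm tall, origin at the centre of its underside
- coverslips: bystander: small white box with a yellow lid, 32x28x14 mm, origin at the centre of its underside

How it is judged:
By the outcome, as a careful person would: the job done as asked, in the order asked, and still so for the second after the job is handed in, with the robot touching nothing.
It also fails if it takes over 58 s, if anything falls off the work surface, if the arm or the gripper's body presses on something with over 40 N, if the wrist force passes 120 N, or if a joint passes its speed limit or range.

## Working session

There is one attempt and no reset: what is moved stays moved. The work goes in short steps, Python scripts to look and compute and a tool call to move; the robot and the scene stay as the last step left them, time stands still between calls to the robot, and variables do not carry over. Pictures are saved under pics/ and viewed, at most 10 in all, crops included, and the job is handed in when it is done.

Besides the shell and the picture viewer there is one more tool, called after "Emit:" as name(argument=value, ...) on one line, values as JSON. arm_command: Moves the arm, as the interface text tells. Its arguments: {"type":"object","properties":{"turn":{"type":"array"},"xyz":{"type":"array"},"claw":{"type":"array"},"squeeze":{"type":"number"}},"required":["turn","xyz","claw"]}

```bash
mkdir -p pics; cat > h.py <<'E'
import numpy as np,cv2
from rig import env,imaging
def cam(n):
    c=imaging.camera_info(n);K=np.array(c["camera_matrix"]);R=cv2.Rodrigues(np.array(c["rvec"],float))[0];t=np.array(c["tvec"],float).ravel();return K,R,t
def cloud(n,d):
    K,R,t=cam(n);v,u=np.mgrid[0:400,0:640]
    P=np.stack([(u-K[0,2])/K[0,0]*d,(v-K[1,2])/K[1,1]*d,d],-1)
    return (P-t)@R
def plane(n,u,v,z):
    K,R,t=cam(n);r=R.T@np.linalg.inv(K)@[u,v,1];o=-R.T@t;return o+r*(z-o[2])/r[2]
def proj(n,p):
    K,R,t=cam(n);q=K@(R@np.array(p)+t);return q[:2]/q[2]
E
python3 - <<'E'
from h import *
for n in("scene","top"):
    im,d=imaging.get_image(n);cv2.imwrite(f"pics/{n}0.png",im);np.save(f"{n}0.npy",d)
    K,R,t=cam(n);print(n,-R.T@t,R[2],K[0,0])
s=env.observe();print(s)
E
```

```text
scene [-4.86732466e-04 -6.80603121e-01  1.13398802e+00] [ 0.4013431   0.52014374 -0.75390597] 495.93977184861217
top [0.43316173 0.04335987 1.12458763] [ 0.11114181 -0.00942829 -0.99375983] 366.87403495933
{'time_s': 0.1, 'q': array([ 5.20080119e+01,  2.18372871e+01,  7.43808530e+01,  1.25031893e-03,
        8.38585709e+01, -1.23363985e+01]), 'qvel': array([-0.01154544, -0.17399917, -0.14507612,  0.00231344,  0.03963939,
        0.01293971]), 'joint_efforts': array([ 3.48498099e-03, -4.49214041e+01, -2.31657869e+01, -1.50414535e-04,
        3.65820917e-03, -2.81418085e-05]), 'position': array([0.2379583 , 0.49555542, 0.23076945]), 'tool_rot': array([[-9.01411737e-01,  4.32962091e-01, -8.41235829e-04],
       [ 4.32962799e-01,  9.01411188e-01, -1.04179518e-03],
       [ 3.07241568e-04, -1.30331022e-03, -9.99999103e-01]]), 'ft_force': array([ 0.29570507, -0.93788866, -0.37106787]), 'wrist_torque': array([ 0.01283762, -0.01931029,  0.03926377]), 'gripper_force': 0.0, 'grip_width': 0.08569443196565395}
```

View pics/scene0.png

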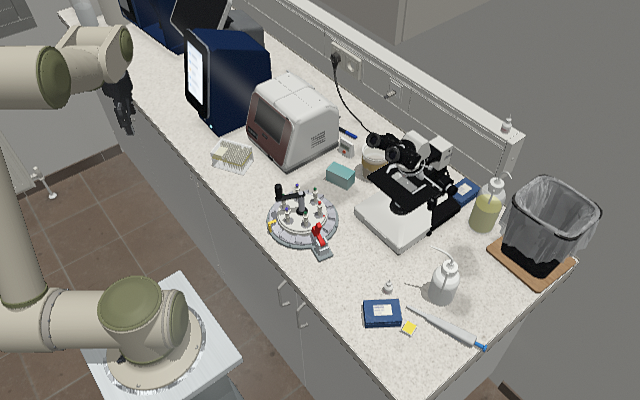

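View pics/top0.png

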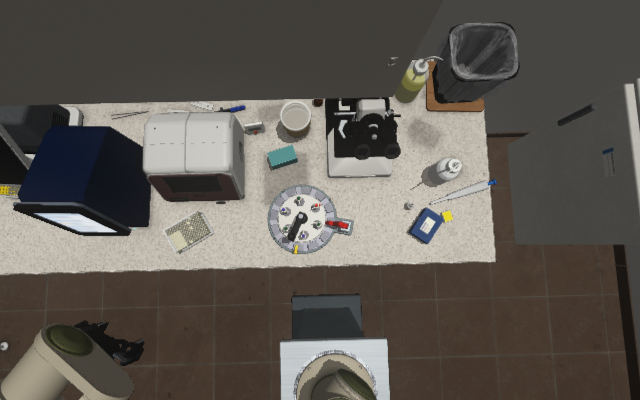

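The top view shows the carousel at about (302,219), the pawl at (338,225), the pointer at (296,248) and the crank grip near (292,237). The scene view shows the red pawl at (320,236). I'll measure them next.

```bash
python3 - <<'E'
from h import *
im=cv2.imread("pics/top0.png");d=np.load("top0.npy");P=cloud("top",d)
s=cv2.imread("pics/scene0.png");ds=np.load("scene0.npy");S=cloud("scene",ds)
a=cv2.resize(im[170:270,250:370],None,fx=4,fy=4,interpolation=cv2.INTER_CUBIC)
b=cv2.resize(s[170:270,255:350],None,fx=4,fy=4,interpolation=cv2.INTER_CUBIC)
cv2.imwrite("pics/c1.png",np.hstack([a,b])[:, :800] if a.shape[1]+b.shape[1]<=800 else np.hstack([a[:,:440],b[:,:360]]))
for n,i,Q,(r0,r1,c0,c1) in(("top",im,P,(170,270,250,370)),("scene",s,S,(170,270,255,350))):
    hsv=cv2.cvtColor(i,cv2.COLOR_BGR2HSV)
    for nm,lo,hi in(("red",(0,140,90),(8,255,255)),("yel",(20,130,110),(35,255,255)),("blk",(0,0,0),(180,255,45))):
        m=cv2.inRange(hsv,lo,hi)
        if nm=="red":m|=cv2.inRange(hsv,(172,140,90),(180,255,255))
        k=np.zeros_like(m);k[r0:r1,c0:c1]=m[r0:r1,c0:c1]
        N,l,st,ce=cv2.connectedComponentsWithStats(k)
        for j in range(1,N):
            if st[j,4]>=4:
                q=Q[l==j];print(n,nm,st[j],ce[j].round(1),np.median(q,0).round(4),q.min(0).round(3),q.max(0).round(3))
# base disc & turntable circle from cloud
m=(P[...,2]>.006)&(P[...,2]<.05);k=np.zeros_like(m);k[175:260,262:340]=m[175:260,262:340]
q=P[k];print(q.min(0),q.max(0))
m=np.uint8(k)*255
c=max(cv2.findContours(m,0,1)[0],key=cv2.contourArea);print(cv2.minEnclosingCircle(c))
E
```

```text
top red [315 204   3   3   6] [315.8 204.8] [0.5411 0.0405 0.1031] [0.539 0.038 0.1  ] [0.544 0.043 0.106]
top red [326 221  22   8  85] [337.6 223.8] [ 0.4886 -0.0216  0.0692] [ 0.477 -0.049  0.013] [0.498 0.012 0.114]
top yel [294 245   4   9  27] [295.6 249.4] [0.4168 0.1018 0.0499] [ 0.407  0.098 -0.003] [0.431 0.111 0.055]
top blk [288 216  10  25  55] [292.3 232.1] [0.4599 0.105  0.1668] [0.445 0.093 0.118] [0.51  0.116 0.174]
top blk [301 217   6   6  13] [303.5 220. ] [0.5004 0.0771 0.0562] [0.493 0.071 0.05 ] [0.512 0.083 0.123]
scene red [318 201   3   4   9] [319.1 202.1] [0.5408 0.0386 0.101 ] [0.538 0.035 0.043] [0.571 0.085 0.105]
scene red [311 222  14  25 143] [317.9 233.4] [ 0.4849 -0.0263  0.0615] [ 0.476 -0.052  0.037] [0.493 0.012 0.113]
scene yel [268 220   8  12  35] [270.5 224.3] [0.4095 0.1009 0.0464] [0.404 0.096 0.022] [0.429 0.108 0.054]
scene blk [275 184  30  17 177] [284.2 193.7] [0.4572 0.1001 0.126 ] [0.444 0.073 0.114] [0.517 0.118 0.173]
scene blk [296 208   8   7  26] [299.  211.8] [0.4987 0.0807 0.0508] [-0.    -0.681  0.044] [0.505 0.096 1.134]
scene blk [305 208   2   3   5] [305.4 209.2] [0.5181 0.0756 0.0522] [0.516 0.073 0.051] [0.521 0.082 0.057]
[ 0.38641924 -0.03105832  0.0060065 ] [0.64301065 0.20328054 0.04996591]
((304.0091857910156, 220.09893798828125), 36.95943069458008)
```

View pics/c1.png

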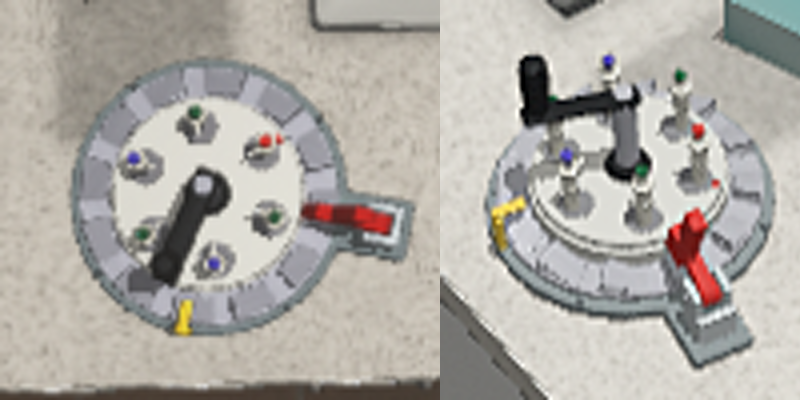

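The crop shows the six caps with the red one at (265,141), the crank grip at (163,265), the pointer at (184,318), and the pawl tab pointing toward the wheel from (385,220) to (305,212). The midpoints of opposite caps give the axis.

```bash
python3 - <<'E'
from h import *
f=lambda x,y,z,n="top",o=(250,170):plane(n,(x+.5)/4-.5+o[0],(y+.5)/4-.5+o[1],z)
caps=[(195,113),(265,141),(275,216),(214,264),(144,234),(133,159)]
C=np.array([f(*c,.1)[:2] for c in caps]);c=C.mean(0);print("centre top",c,np.linalg.norm(C-c,axis=1))
g=lambda x,y,z:f(x-440,y,z,"scene",(255,170))
S=np.array([g(*k,.1)[:2] for k in[(680,76),(699,131),(642,172),(567,155),(608,61)]])  # scene: green,red,green,blue,blue
print("scene caps",S.round(4).tolist());print("top caps",C.round(4).tolist())
im=cv2.imread("pics/top0.png");d=np.load("top0.npy");P=cloud("top",d)
# outer disc edge of base/teeth: points with z in .006-.03 fit circle on outer edge
m=(P[...,2]>.005)&(P[...,2]<.05)&(np.linalg.norm(P[...,:2]-c,axis=-1)<.125)
q=P[m][:,:2];
ctr,r=cv2.minEnclosingCircle(q.astype(np.float32));print("mec",ctr,r)
S2=cloud("scene",np.load("scene0.npy"))
for n,Q,i in(("top",P,im),("scene",S2,cv2.imread("pics/scene0.png"))):
    hsv=cv2.cvtColor(i,cv2.COLOR_BGR2HSV);rr=np.linalg.norm(Q[...,:2]-c,axis=-1)
    red=(((hsv[...,0]<8)|(hsv[...,0]>172))&(hsv[...,1]>120)&(hsv[...,2]>70))&(rr>.07)&(rr<.16)&(Q[...,2]>.02)&(Q[...,2]<.12)
    q=Q[red]-np.r_[c,0];o=np.argsort(q[:,2]);a=np.degrees(np.arctan2(q[:,1],q[:,0]))
    print(n,"pawl angle",np.median(a));print(np.c_[np.hypot(q[:,0],q[:,1]),a,q[:,2]][o][::8].round(3).tolist())
    y=(abs(hsv[...,0].astype(int)-27)<8)&(hsv[...,1]>120)&(hsv[...,2]>110)&(rr>.06)&(rr<.13)&(Q[...,2]>.015)
    q=Q[y]-np.r_[c,0];print(n,"pointer",np.median(np.degrees(np.arctan2(q[:,1],q[:,0]))))
print("red ang",np.degrees(np.arctan2(*(C[1]-c)[::-1])),"grip",f(163,265,.171)[:2]-c, f(203,184,.145)[:2]-c,"pointer",f(184,318,.05)[:2]-c)
E
```

```text
centre top [0.51005596 0.08404545] [0.05302742 0.05360877 0.05324579 0.05368    0.05293868 0.05395565]
scene caps [[0.5621, 0.0885], [0.5408, 0.0393], [0.4878, 0.0345], [0.4569, 0.0788], [0.531, 0.1322]]
top caps [[0.5628, 0.0896], [0.5418, 0.0408], [0.489, 0.0352], [0.4567, 0.0784], [0.4787, 0.1267], [0.5314, 0.1336]]
mec (0.5095219016075134, 0.08207232505083084) 0.12380963563919067
top pawl angle -101.89805618901475
[[0.093, -104.001, 0.031], [0.135, -99.281, 0.053], [0.132, -102.004, 0.055], [0.076, -103.287, 0.057], [0.115, -103.775, 0.061], [0.09, -99.997, 0.067], [0.097, -104.648, 0.07], [0.084, -100.859, 0.074], [0.099, -103.334, 0.089], [0.103, -103.233, 0.104], [0.119, -100.445, 0.109], [0.108, -102.918, 0.113]]
top pointer 168.53424254599844
scene pawl angle -103.73062266619402
[[0.092, -105.016, 0.036], [0.08, -105.586, 0.045], [0.132, -104.523, 0.049], [0.122, -98.19, 0.051], [0.133, -103.501, 0.054], [0.137, -104.175, 0.055], [0.108, -105.126, 0.056], [0.101, -105.26, 0.057], [0.094, -105.317, 0.058], [0.119, -104.527, 0.06], [0.112, -102.984, 0.063], [0.102, -105.27, 0.067], [0.085, -106.485, 0.07], [0.111, -101.073, 0.078], [0.11, -105.203, 0.089], [0.116, -104.927, 0.096], [0.108, -104.724, 0.105], [0.119, -101.221, 0.108], [0.117, -104.98, 0.11]]
scene pointer 170.7336274902827
red ang -53.71549043458612 grip [-0.05482316  0.02492278] [-0.00093342 -0.0009341 ] pointer [-0.09074772  0.0186572 ]
```

```bash
python3 - <<'E'
from h import *
f=lambda x,y,z,n="top",o=(250,170):plane(n,(x+.5)/4-.5+o[0],(y+.5)/4-.5+o[1],z)[:2]
c=np.array([.5097,.0837])
A,B=f(412,204,.012),f(402,258,.012);m=(A+B)/2-c;print("lug end",m,np.hypot(*m),np.degrees(np.arctan2(m[1],m[0]))+90,"width",np.hypot(*(A-B)),"edge yaw",np.degrees(np.arctan2(*(A-B)[::-1])))
S2=cloud("scene",np.load("scene0.npy"));P=cloud("top",np.load("top0.npy"))
y=np.radians(-11.5);R=np.array([[np.cos(y),-np.sin(y)],[np.sin(y),np.cos(y)]])
for n,Q,i in(("top",P,cv2.imread("pics/top0.png")),("scene",S2,cv2.imread("pics/scene0.png"))):
    hsv=cv2.cvtColor(i,cv2.COLOR_BGR2HSV);L=(Q[...,:2]-c)@R
    red=(((hsv[...,0]<10)|(hsv[...,0]>170))&(hsv[...,1]>100)&(hsv[...,2]>60))&(L[...,1]<-.07)&(L[...,1]>-.16)&(abs(L[...,0])<.03)
    for lo,hi in((.03,.06),(.06,.085),(.085,.1),(.1,.13)):
        k=red&(Q[...,2]>lo)&(Q[...,2]<hi)
        if k.any():print(n,lo,k.sum(),"x",np.percentile(L[k][:,0],[0,50,100]).round(4),"y",np.percentile(L[k][:,1],[0,50,100]).round(4),"z",Q[k][:,2].max())
# target: tab point for pawl angles, world
for ph in(0,.3,.6,.9,1.2,1.5,1.75):
    a=np.arctan2(37,33)+ph;rr=.128-.0496*np.cos(a);w=c+R@[0,-rr];print(ph,rr.round(4),w.round(4),(.046+.0496*np.sin(a)).round(4))
for n in("white machine","scope"):
    pass
k=(abs(P[...,0]-.52)<.2)&(abs(P[...,1]-.08)<.3)&(P[...,2]>.2)
q=P[k&(P[...,0]>.45)];print("tall left y min",q[q[:,1]>.1].min(0) if (q[:,1]>.1).any() else None,"tall right",q[q[:,1]<.1].min(0) if (q[:,1]<.1).any() else None, q[q[:,1]<.1].max(0))
E
```

```text
lug end [-0.02975504 -0.14895665] 0.15189946069022975 -11.296511267365744 width 0.04163822510816259 edge yaw -12.520223181797173
top 0.03 36 x [-0.0061 -0.0017  0.0071] y [-0.135  -0.1244 -0.0705] z 0.059810047255595834
top 0.06 30 x [-0.0052 -0.0005  0.0054] y [-0.1145 -0.0874 -0.0778] z 0.0819828938928925
top 0.085 8 x [-0.0052 -0.0014  0.0028] y [-0.1037 -0.0999 -0.0972] z 0.09767949718554661
top 0.1 26 x [-0.0052 -0.      0.0057] y [-0.119  -0.1101 -0.1021] z 0.11399112540193132
scene 0.03 74 x [-0.0078 -0.0041  0.0086] y [-0.1393 -0.1203 -0.0747] z 0.059808817452255365
scene 0.06 40 x [-0.0077 -0.004   0.0047] y [-0.1216 -0.1071 -0.0814] z 0.08302184762350734
scene 0.085 15 x [-0.0076 -0.0057  0.0023] y [-0.1183 -0.114  -0.1009] z 0.0997605394332015
scene 0.1 29 x [-0.0068 -0.0022  0.0054] y [-0.1215 -0.1129 -0.1065] z 0.11441664727015856
0 0.095 [ 0.4908 -0.0094] 0.083
0.3 0.1074 [ 0.4883 -0.0215] 0.0911
0.6 0.1217 [ 0.4854 -0.0355] 0.0952
0.9 0.1365 [ 0.4825 -0.05  ] 0.0949
1.2 0.1505 [ 0.4797 -0.0638] 0.0902
1.5 0.1626 [ 0.4773 -0.0756] 0.0816
1.75 0.1703 [ 0.4757 -0.0832] 0.0719
tall left y min [0.62375423 0.1000019  0.20011281] tall right [ 0.61380479 -0.14691549  0.29125386] [0.71958959 0.09998941 0.82251952]
```

Emit:
arm_command(turn=[[0,0,0],[0,0,0],[0,0,0],[0,0,0],[0,0,0],[0,0,0],[0,0,0],[0,0,0],[0,0,0],[0,0,0],[0,0,0],[0,0,0]], xyz=[[-0.4,-0.32,0],[-0.78,-0.62,0],[-0.78,-0.62,0],[-0.78,-0.62,0],[-0.78,-0.62,0],[-0.78,-0.62,0],[-0.78,-0.62,0],[-0.78,-0.62,0],[-0.78,-0.62,0],[-0.78,-0.62,0],[-0.78,-0.62,0],[-0.78,-0.62,0]], claw=[50,50,50,50,50,50,50,50,50,50,50,50], squeeze=20)

```text
time_s: 1.3
position: [0.4886, -0.0225, 0.2312]
tool_rot: [[-0.901, 0.433, -0.0], [0.433, 0.901, 0.0], [0.0, 0.0, -1.0]]
ft_force: [1.0, 0.3, -0.7]
grip_width: 0.05
gripper_force: 0.0
```

Emit:
arm_command(turn=[[0,0,1],[0,0,1],[0,0,1],[0,0,1],[0,0,1],[0,0,1],[0,0,1],[0,0,1],[0,0,1],[0,0,1],[0,0,1],[0,0,1]], xyz=[[0,0,0],[0,0,0],[0,0,0],[0,0,0],[0,0,0],[0,0,0],[0,0,0],[0,0,0],[0,0,0],[0,0,0],[0,0,0],[0,0,0]], claw=[50,50,50,50,50,50,50,50,50,50,50,50])

```text
time_s: 2.5
position: [0.4881, -0.0204, 0.231]
tool_rot: [[-0.072, 0.997, -0.001], [0.997, 0.072, 0.0], [0.0, -0.001, -1.0]]
ft_force: [-0.5, 0.8, 1.0]
grip_width: 0.05
gripper_force: 0.0
```

Emit:
arm_command(turn=[[0,0,1],[0,0,1],[0,0,1],[0,0,0.18],[0,0,0]], xyz=[[0,0,0],[0,0,0],[0,0,0],[0,0,0],[0,0,0]], claw=[40,40,40,40,40])

```text
time_s: 3.0
position: [0.4882, -0.0204, 0.2312]
tool_rot: [[0.199, 0.98, -0.0], [0.98, -0.199, 0.0], [-0.0, -0.0, -1.0]]
ft_force: [0.0, 0.8, -0.2]
grip_width: 0.0401
gripper_force: 0.0
```

Emit:
arm_command(turn=[[0,0,0],[0,0,0],[0,0,0],[0,0,0],[0,0,0],[0,0,0],[0,0,0],[0,0,0],[0,0,0],[0,0,0]], xyz=[[-0.02,0,0.7],[0,0,0.7],[0,0,0.7],[0,0,0.5],[0,0,0.3],[0,0,0.25],[0,0,0],[0,0,0],[0,0,0],[0,0,0]], claw=[40,40,40,40,40,40,8,8,8,8], squeeze=20)

```text
time_s: 4.0
position: [0.4888, -0.0217, 0.0742]
tool_rot: [[0.2, 0.98, 0.002], [0.98, -0.2, -0.0], [-0.0, 0.002, -1.0]]
ft_force: [5.0, -1.3, -6.4]
grip_width: 0.0116
gripper_force: 24.2
```

Emit:
arm_command(turn=[[0,0,0],[0,0,0],[0,0,0],[0,0,0],[0,0,0],[0,0,0]], xyz=[[-0.152,0,-0.054],[-0.16,0,-0.028],[-0.16,0,-0.002],[-0.16,0,0.022],[-0.156,0,0.048],[0,0,0]], claw=[8,8,8,8,8,8])

```text
time_s: 4.6
position: [0.481, -0.0605, 0.0755]
tool_rot: [[0.201, 0.98, 0.003], [0.98, -0.201, -0.0], [0.0, 0.003, -1.0]]
ft_force: [3.7, 0.1, 2.3]
grip_width: 0.0114
gripper_force: 23.3
```

Smooth. I'll carry on down the other side, then release and lift.

Emit:
arm_command(turn=[[0,0,0],[0,0,0],[0,0,0],[0,0,0],[0,0,0]], xyz=[[-0.144,0,0.07],[-0.134,0,0.094],[-0.116,0,0.112],[-0.08,0,0.1],[0,0,0]], claw=[8,8,8,8,8])

```text
time_s: 5.1
position: [0.4761, -0.084, 0.0562]
tool_rot: [[0.201, 0.98, 0.002], [0.98, -0.201, -0.001], [-0.001, 0.002, -1.0]]
ft_force: [2.8, -1.9, 2.8]
grip_width: 0.0116
gripper_force: 24.9
```

Emit:
arm_command(turn=[[0,0,0],[0,0,0],[0,0,0],[0,0,0],[0,0,0],[0,0,0],[0,0,0]], xyz=[[0,0,0],[0,0,0],[0,0,0],[0,0,-0.4],[0,0,-0.8],[0,0,-0.9],[0,0,-0.9]], claw=[40,40,40,40,40,40,40])

```text
time_s: 5.8
position: [0.4747, -0.0828, 0.2073]
tool_rot: [[0.2, 0.98, -0.001], [0.98, -0.2, 0.0], [0.0, -0.001, -1.0]]
ft_force: [-0.2, 0.4, -0.0]
grip_width: 0.0403
gripper_force: 0.0
```

```bash
cat > look.py <<'E'
from h import *
import sys
c=np.array([.5097,.0837]);y=np.radians(-11.5);R=np.array([[np.cos(y),-np.sin(y)],[np.sin(y),np.cos(y)]])
def look(tag):
    out=[]
    for n,(r0,r1,c0,c1) in(("top",(170,270,250,360)),("scene",(170,270,255,345))):
        i,d=imaging.get_image(n);Q=cloud(n,d);hsv=cv2.cvtColor(i,cv2.COLOR_BGR2HSV);L=(Q[...,:2]-c)@R
        red=((hsv[...,0]<10)|(hsv[...,0]>170))&(hsv[...,1]>100)&(hsv[...,2]>60)
        k=red&(L[...,1]<-.07)&(L[...,1]>-.22)&(abs(L[...,0])<.04)&(d>0)
        if k.any():print(n,"pawl y",np.percentile(L[k][:,1],[0,50,100]).round(3),"z",np.percentile(Q[k][:,2],[0,50,100]).round(3))
        k=red&(np.hypot(L[...,0],L[...,1])<.07)&(Q[...,2]>.08)&(Q[...,2]<.12)
        if k.any():
            v,u=np.nonzero(k);p=plane(n,u.mean(),v.mean(),.1)[:2]-c;a=np.arctan2(p[1],p[0])-np.pi-y
            print(n,"cap",k.sum(),np.hypot(*p).round(4),"wheel rad",(a+np.pi)%(2*np.pi)-np.pi)
        out.append(cv2.resize(i[r0:r1,c0:c1],None,fx=4,fy=4,interpolation=cv2.INTER_CUBIC))
    cv2.imwrite(f"pics/{tag}.png",np.hstack(out));s=env.observe();print(s["time_s"],s["position"].round(4),s["ft_force"].round(1))
look(sys.argv[1])
E
python3 look.py l1
```

```text
top pawl y [-0.129 -0.121 -0.111] z [0.011 0.097 0.105]
top cap 8 0.0535 wheel rad 2.4139706038800446
scene pawl y [-0.194 -0.146 -0.072] z [-0.004  0.08   0.103]
5.9 [ 0.4772 -0.0838  0.211 ] [-0.   0.8 -0.3]
```

View pics/l1.png

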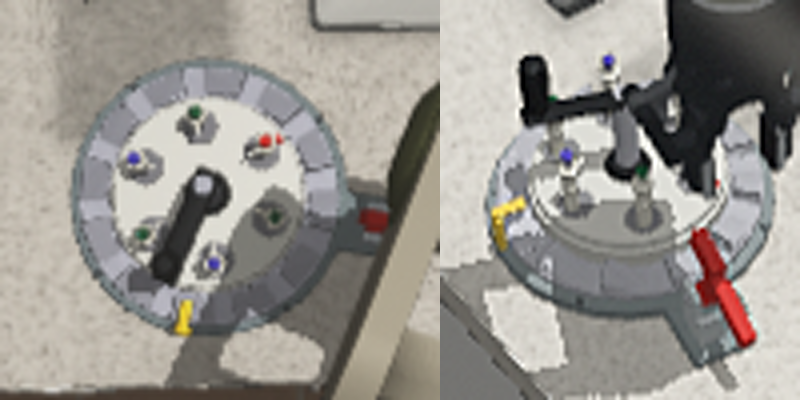

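The pawl lies open: in the scene half the tab leans outward at (735,310) and the toe is clear of the teeth at (707,245). Next is the crank.

Emit:
arm_command(turn=[[0,0,0],[0,0,0],[0,0,0],[0,0,0],[0,0,0],[0,0,0],[0,0,0]], xyz=[[0.4,-0.13,-0.1],[0.7,-0.23,0],[0.7,-0.23,0],[0.7,-0.23,0],[0.7,-0.23,0],[0.49,-0.154,0],[0,0,0]], claw=[55,55,55,55,55,55,55])

```text
time_s: 6.6
position: [0.4522, 0.1121, 0.21]
tool_rot: [[0.197, 0.98, -0.002], [0.98, -0.197, 0.0], [0.0, -0.002, -1.0]]
ft_force: [-0.1, -0.2, 0.4]
grip_width: 0.055
gripper_force: 0.0
```

Emit:
arm_command(turn=[[0,0,0],[0,0,0],[0,0,0],[0,0,0],[0,0,0],[0,0,0],[0,0,0],[0,0,0],[0,0,0]], xyz=[[0,0,0.4],[0,0,0.5],[0,0,0.4],[0,0,0.3],[0,0,0.06],[0,0,0],[0,0,0],[0,0,0],[0,0,0]], claw=[55,55,55,55,55,17,17,17,17], squeeze=30)

```text
time_s: 7.5
position: [0.4558, 0.1089, 0.1289]
tool_rot: [[0.201, 0.98, 0.006], [0.98, -0.201, -0.001], [0.0, 0.006, -1.0]]
ft_force: [9.2, -3.1, -2.8]
grip_width: 0.02
gripper_force: 30.1
```

```bash
python3 -c "
import numpy as np
a=155-np.arange(0,14)*10.;p=60*np.c_[np.cos(np.radians(a-78.5)),np.cos(np.radians(a+11.5))]/50
print(np.diff(p,axis=0).round(3).tolist())"
```

```text
[[0.198, 0.066], [0.184, 0.1], [0.164, 0.13], [0.139, 0.157], [0.109, 0.178], [0.077, 0.195], [0.042, 0.205], [0.005, 0.209], [-0.031, 0.207], [-0.066, 0.198], [-0.1, 0.184], [-0.13, 0.164], [-0.157, 0.139]]
```

Emit:
arm_command(turn=[[0,0,0],[0,0,0],[0,0,0],[0,0,0],[0,0,0]], xyz=[[0.1,0.033,0],[0.098,0.033,0],[0.184,0.1,0],[0.164,0.13,0],[0.139,0.157,0]], claw=[17,17,17,17,17])

```text
time_s: 8.0
position: [0.4828, 0.138, 0.1288]
tool_rot: [[0.2, 0.98, 0.001], [0.98, -0.2, -0.002], [-0.001, 0.001, -1.0]]
ft_force: [-2.1, -5.6, 4.9]
grip_width: 0.0196
gripper_force: 30.7
```

Emit:
arm_command(turn=[[0,0,0],[0,0,0],[0,0,0],[0,0,0],[0,0,0],[0,0,0],[0,0,0]], xyz=[[0.109,0.178,0],[0.077,0.195,0],[0.042,0.205,0],[0.005,0.209,0],[-0.031,0.207,0],[-0.066,0.198,0],[0,0,0]], claw=[17,17,17,17,17,17,17])

```text
time_s: 8.7
position: [0.5446, 0.1343, 0.1289]
tool_rot: [[0.2, 0.98, 0.006], [0.98, -0.201, 0.003], [0.004, 0.005, -1.0]]
ft_force: [7.9, 6.8, -2.0]
grip_width: 0.0196
gripper_force: 30.2
```

```bash
python3 look.py l2
```

```text
top pawl y [-0.191 -0.149 -0.112] z [-0.002  0.082  0.105]
top cap 10 0.0525 wheel rad 0.6394532803789756
scene pawl y [-0.193 -0.147 -0.089] z [0.004 0.08  0.104]
scene cap 6 0.055 wheel rad 0.6557387671573913
8.8 [0.5444 0.1344 0.1289] [ 8.1  8.3 -2.1]
```

Emit:
arm_command(turn=[[0,0,0],[0,0,0],[0,0,0],[0,0,0]], xyz=[[-0.045,0.105,0],[-0.055,0.1,0],[-0.146,0.19,0],[0,0,0]], claw=[17,17,17,17])

```text
time_s: 9.2
position: [0.5612, 0.1173, 0.1289]
tool_rot: [[0.201, 0.98, 0.005], [0.98, -0.201, 0.001], [0.002, 0.005, -1.0]]
ft_force: [6.6, 1.3, -1.9]
grip_width: 0.0197
gripper_force: 30.3
```

```bash
python3 look.py l3
```

```text
top pawl y [-0.191 -0.149 -0.111] z [-0.002  0.081  0.106]
scene pawl y [-0.193 -0.146 -0.08 ] z [0.01  0.08  0.105]
scene cap 9 0.0543 wheel rad 0.2564489554961522
9.3 [0.5612 0.1174 0.1289] [ 7.5  1.4 -1.1]
```

View pics/l3.png

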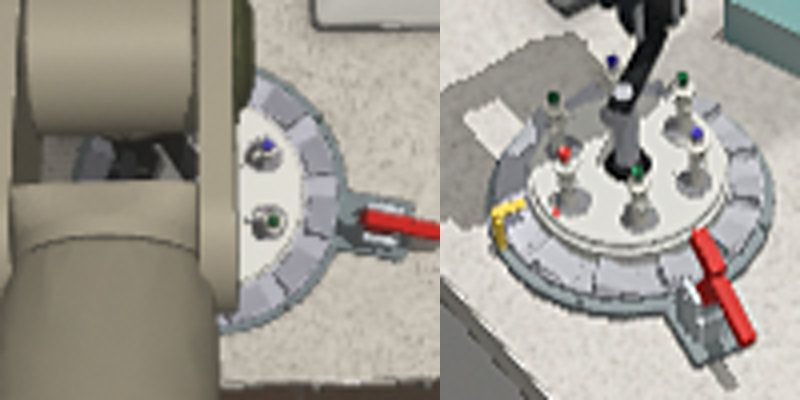

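In the scene half of the picture the red cap (565,153) is about half a tooth short of the pointer (505,210), and the pawl is still open. Vision puts the wheel at 0.256 rad. I'll release the crank and go back to the pawl.

Emit:
arm_command(turn=[[0,0,0],[0,0,0],[0,0,0],[0,0,0],[0,0,0],[0,0,0],[0,0,0]], xyz=[[0,0,0],[0,0,0],[0,0,0],[0,0,-0.4],[0,0,-0.7],[0,0,-0.5],[0,0,0]], claw=[50,50,50,50,50,50,50])

```text
time_s: 10.0
position: [0.5603, 0.1173, 0.2114]
tool_rot: [[0.2, 0.98, 0.007], [0.98, -0.2, -0.0], [0.001, 0.007, -1.0]]
ft_force: [0.8, 0.8, -0.7]
grip_width: 0.0501
gripper_force: 0.0
```

Emit:
arm_command(turn=[[0,0,0],[0,0,0],[0,0,0],[0,0,0],[0,0,0],[0,0,0],[0,0,0],[0,0,0]], xyz=[[-0.4,-0.08,0],[-0.7,-0.14,0],[-0.7,-0.14,0],[-0.7,-0.14,0],[-0.7,-0.14,0],[-0.7,-0.14,0],[-0.418,-0.084,0],[0,0,0]], claw=[40,40,40,40,40,40,40,40], squeeze=20)

```text
time_s: 10.8
position: [0.4725, -0.0873, 0.2071]
tool_rot: [[0.203, 0.979, -0.001], [0.979, -0.203, 0.0], [-0.0, -0.001, -1.0]]
ft_force: [-0.1, 0.3, -0.3]
grip_width: 0.04
gripper_force: 0.0
```

```bash
python3 look.py l4
```

```text
top pawl y [-0.138 -0.124 -0.108] z [0.008 0.097 0.461]
top cap 7 0.0532 wheel rad 0.24134059765315463
scene pawl y [-0.193 -0.147 -0.075] z [-0.003  0.079  0.105]
scene cap 9 0.0543 wheel rad 0.2564489554961522
10.9 [ 0.4733 -0.0854  0.2073] [-0.8 -0.5  0.1]
```

Emit:
arm_command(turn=[[0,0,0],[0,0,0],[0,0,0],[0,0,0],[0,0,0],[0,0,0],[0,0,0],[0,0,0],[0,0,0],[0,0,0],[0,0,0]], xyz=[[0.01,0.05,0.4],[0,0,0.7],[0,0,0.7],[0,0,0.6],[0,0,0.4],[0,0,0.22],[0,0,0],[0,0,0],[0,0,0],[0,0,0],[0,0,0]], claw=[40,40,40,40,40,40,40,8,8,8,8])

```text
time_s: 12.0
position: [0.4761, -0.0855, 0.0577]
tool_rot: [[0.2, 0.98, 0.001], [0.98, -0.2, -0.0], [-0.0, 0.001, -1.0]]
ft_force: [-3.5, 1.5, 7.1]
grip_width: 0.0114
gripper_force: 25.9
```

Emit:
arm_command(turn=[[0,0,0],[0,0,0],[0,0,0],[0,0,0],[0,0,0]], xyz=[[0.055,0,-0.067],[0.055,0,-0.067],[0.132,0,-0.116],[0.148,0,-0.094],[0.16,0,-0.068]], claw=[8,8,8,8,8])

```text
time_s: 12.5
position: [0.4814, -0.0591, 0.0779]
tool_rot: [[0.2, 0.98, -0.0], [0.98, -0.2, -0.002], [-0.002, 0.0, -1.0]]
ft_force: [-2.6, -5.2, -3.3]
grip_width: 0.0116
gripper_force: 24.3
```

Emit:
arm_command(turn=[[0,0,0],[0,0,0],[0,0,0],[0,0,0],[0,0,0]], xyz=[[0.17,0,-0.042],[0.176,0,-0.012],[0.174,0,0.016],[0.17,0,0.042],[0,0,0]], claw=[8,8,8,8,8])

```text
time_s: 13.0
position: [0.4886, -0.0245, 0.0778]
tool_rot: [[0.199, 0.98, 0.001], [0.98, -0.199, -0.001], [-0.001, 0.001, -1.0]]
ft_force: [-3.8, -0.1, 5.4]
grip_width: 0.0114
gripper_force: 26.8
```

Emit:
arm_command(turn=[[0,0,0],[0,0,0],[0,0,0],[0,0,0],[0,0,0],[0,0,0],[0,0,0]], xyz=[[0,0,0],[0,0,0],[0,0,0],[0,0,-0.5],[0,0,-0.8],[0,0,-0.8],[0,0,-0.6]], claw=[40,40,40,40,40,40,40])

```text
time_s: 13.7
position: [0.4888, -0.0249, 0.2145]
tool_rot: [[0.2, 0.98, 0.002], [0.98, -0.2, -0.0], [0.0, 0.002, -1.0]]
ft_force: [0.9, 0.8, -0.3]
grip_width: 0.0397
gripper_force: 0.0
```

```bash
python3 look.py l5
```

```text
top cap 8 0.0526 wheel rad 0.24202898019470354
scene pawl y [-0.139 -0.111 -0.075] z [0.018 0.06  0.112]
scene cap 9 0.0538 wheel rad 0.25443072592929816
13.8 [ 0.49   -0.0253  0.216 ] [0.3 0.3 0.3]
```

View pics/l5.png

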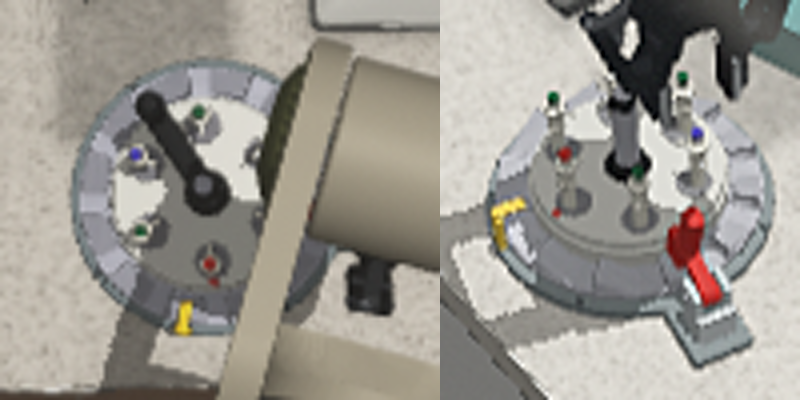

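The pawl is down on the teeth again: tab upright at (690,235) in the scene half, wheel still at 0.25 rad. I'll go back to the crank and wind gently.

Emit:
arm_command(turn=[[0,0,0],[0,0,0],[0,0,0],[0,0,0],[0,0,0],[0,0,0],[0,0,0]], xyz=[[0.4,0.11,0],[0.7,0.19,0],[0.7,0.19,0],[0.7,0.19,0],[0.4,0.1,0],[0.18,0.04,0],[0,0,0]], claw=[55,55,55,55,55,55,55])

```text
time_s: 14.5
position: [0.5594, 0.1183, 0.2112]
tool_rot: [[0.199, 0.98, -0.001], [0.98, -0.199, 0.0], [-0.0, -0.001, -1.0]]
ft_force: [-1.0, -0.7, 0.2]
grip_width: 0.0547
gripper_force: 0.0
```

```bash
python3 -c "
from h import *
print(env.observe()['position'])"
```

```text
[0.55942052 0.11828685 0.21120955]
```

Emit:
arm_command(turn=[[0,0,0],[0,0,0],[0,0,0],[0,0,0],[0,0,0],[0,0,0],[0,0,0],[0,0,0],[0,0,0],[0,0,0]], xyz=[[-0.01,0.03,0.4],[0,0,0.5],[0,0,0.4],[0,0,0.3],[0,0,0],[0,0,0],[0,0,0],[0,0,0],[0,0,0],[0,0,0]], claw=[55,55,55,55,55,17,17,17,17,17], squeeze=40)

```text
time_s: 15.5
position: [0.5613, 0.1167, 0.1333]
tool_rot: [[0.2, 0.98, 0.002], [0.98, -0.2, -0.001], [-0.0, 0.002, -1.0]]
ft_force: [-0.8, -1.7, 6.0]
grip_width: 0.0193
gripper_force: 39.3
```

Emit:
arm_command(turn=[[0,0,0],[0,0,0],[0,0,0],[0,0,0],[0,0,0],[0,0,0]], xyz=[[-0.016,0.014,0],[-0.016,0.014,0],[-0.016,0.014,0],[-0.016,0.013,0],[-0.016,0.013,0],[-0.016,0.013,0]], claw=[17,17,17,17,17,17])

```text
time_s: 16.1
position: [0.564, 0.112, 0.1333]
tool_rot: [[0.2, 0.98, 0.001], [0.98, -0.2, 0.001], [0.001, 0.001, -1.0]]
ft_force: [-2.9, 2.1, 7.3]
grip_width: 0.0192
gripper_force: 39.4
```

Emit:
arm_command(turn=[[0,0,0],[0,0,0]], xyz=[[-0.017,0.0125,0],[-0.017,0.0125,0]], claw=[17,17])

```text
time_s: 16.3
position: [0.565, 0.1101, 0.1333]
tool_rot: [[0.2, 0.98, 0.002], [0.98, -0.2, 0.001], [0.001, 0.001, -1.0]]
ft_force: [-0.9, 2.9, 7.1]
grip_width: 0.0194
gripper_force: 39.4
```

Emit:
arm_command(turn=[[0,0,0],[0,0,0]], xyz=[[-0.017,0.012,0],[0,0,0]], claw=[17,17])

```text
time_s: 16.5
position: [0.5655, 0.109, 0.1333]
tool_rot: [[0.2, 0.98, 0.002], [0.98, -0.2, 0.001], [0.001, 0.002, -1.0]]
ft_force: [-1.7, 1.8, 6.2]
grip_width: 0.0192
gripper_force: 39.4
```

Emit:
arm_command(turn=[[0,0,0],[0,0,0],[0,0,0]], xyz=[[-0.0088,0.0057,0],[-0.0088,0.0056,0],[-0.0088,0.0055,0]], claw=[17,17,17])

```text
time_s: 16.8
position: [0.566, 0.1077, 0.1333]
tool_rot: [[0.2, 0.98, 0.002], [0.98, -0.2, 0.001], [0.001, 0.002, -1.0]]
ft_force: [-1.5, 1.6, 5.8]
grip_width: 0.0193
gripper_force: 39.4
```

Emit:
arm_command(turn=[[0,0,0],[0,0,0],[0,0,0]], xyz=[[-0.0088,0.0055,0],[-0.0088,0.0054,0],[-0.009,0.0054,0]], claw=[17,17,17])

```text
time_s: 17.1
position: [0.5666, 0.1063, 0.1333]
tool_rot: [[0.2, 0.98, 0.002], [0.98, -0.2, 0.001], [0.001, 0.002, -1.0]]
ft_force: [-2.5, 3.1, 5.8]
grip_width: 0.0189
gripper_force: 39.3
```

Emit:
arm_command(turn=[[0,0,0],[0,0,0],[0,0,0]], xyz=[[-0.009,0.0053,0],[-0.009,0.0053,0],[-0.009,0.0052,0]], claw=[17,17,17])

```text
time_s: 17.4
position: [0.5672, 0.1048, 0.1333]
tool_rot: [[0.2, 0.98, 0.002], [0.98, -0.2, 0.001], [0.001, 0.002, -1.0]]
ft_force: [-1.5, 2.6, 6.3]
grip_width: 0.019
gripper_force: 39.3
```

Emit:
arm_command(turn=[[0,0,0],[0,0,0]], xyz=[[-0.009,0.0052,0],[-0.009,0.0051,0]], claw=[17,17])

```text
time_s: 17.6
position: [0.5676, 0.1038, 0.1333]
tool_rot: [[0.2, 0.98, 0.002], [0.98, -0.2, 0.001], [0.001, 0.002, -1.0]]
ft_force: [-0.2, 2.4, 5.8]
grip_width: 0.0194
gripper_force: 39.3
```

Emit:
arm_command(turn=[[0,0,0],[0,0,0]], xyz=[[-0.0092,0.0051,0],[-0.0092,0.005,0]], claw=[17,17])

```text
time_s: 17.8
position: [0.5679, 0.1029, 0.1333]
tool_rot: [[0.2, 0.98, 0.002], [0.98, -0.2, 0.001], [0.001, 0.002, -1.0]]
ft_force: [0.3, 2.0, 6.1]
grip_width: 0.0193
gripper_force: 39.3
```

Emit:
arm_command(turn=[[0,0,0],[0,0,0]], xyz=[[-0.0092,0.005,0],[-0.0092,0.0049,0]], claw=[17,17])

```text
time_s: 18.0
position: [0.5682, 0.1018, 0.1333]
tool_rot: [[0.2, 0.98, 0.002], [0.98, -0.2, 0.001], [0.001, 0.002, -1.0]]
ft_force: [0.1, 2.8, 5.8]
grip_width: 0.0191
gripper_force: 39.3
```

```bash
python3 look.py l6
```

```text
top pawl y [-0.135 -0.105 -0.076] z [0.014 0.055 0.106]
scene pawl y [-0.138 -0.103 -0.074] z [0.023 0.055 0.104]
scene cap 6 0.0533 wheel rad -0.033720622420758684
18.1 [0.5682 0.1018 0.1333] [-0.2  2.3  5.5]
```

The pawl is fully down and the wheel is at about −0.03 rad, with no stop felt yet. I'll continue gently.

Emit:
arm_command(turn=[[0,0,0],[0,0,0]], xyz=[[-0.0093,0.0048,0],[-0.0093,0.0047,0]], claw=[17,17])

```text
time_s: 18.3
position: [0.5685, 0.101, 0.1333]
tool_rot: [[0.2, 0.98, 0.002], [0.98, -0.2, 0.001], [0.002, 0.002, -1.0]]
ft_force: [-0.8, 4.3, 6.5]
grip_width: 0.0188
gripper_force: 39.3
```

Emit:
arm_command(turn=[[0,0,0],[0,0,0]], xyz=[[-0.0093,0.0046,0],[-0.0093,0.0045,0]], claw=[17,17])

```text
time_s: 18.5
position: [0.5685, 0.1007, 0.1333]
tool_rot: [[0.2, 0.98, 0.002], [0.98, -0.2, 0.003], [0.003, 0.001, -1.0]]
ft_force: [-0.9, 8.6, 6.6]
grip_width: 0.0191
gripper_force: 39.3
```

Contact: the force is rising and the handle has stopped. I'll add a little more to seat it.

Emit:
arm_command(turn=[[0,0,0],[0,0,0],[0,0,0]], xyz=[[-0.009,0.004,0],[0,0,0],[0,0,0]], claw=[17,17,17])

```text
time_s: 18.8
position: [0.5685, 0.1007, 0.1332]
tool_rot: [[0.2, 0.98, 0.002], [0.98, -0.2, 0.003], [0.004, 0.001, -1.0]]
ft_force: [-1.1, 9.7, 6.8]
grip_width: 0.019
gripper_force: 39.3
```

Emit:
arm_command(turn=[[0,0,0],[0,0,0],[0,0,0]], xyz=[[-0.012,0.005,0],[0,0,0],[0,0,0]], claw=[17,17,17])

```text
time_s: 19.1
position: [0.5686, 0.1005, 0.1333]
tool_rot: [[0.199, 0.98, 0.002], [0.98, -0.199, 0.004], [0.004, 0.001, -1.0]]
ft_force: [-1.1, 10.6, 6.1]
grip_width: 0.0194
gripper_force: 39.4
```

Emit:
arm_command(turn=[[0,0,0],[0,0,0],[0,0,0],[0,0,0],[0,0,0],[0,0,0],[0,0,0],[0,0,0]], xyz=[[0,0,0],[0,0,0],[0,0,0],[0,0,-0.3],[0,0,-0.6],[0,0,-0.7],[0,0,-0.5],[0,0,0]], claw=[50,50,50,50,50,50,50,50])

```text
time_s: 19.9
position: [0.5697, 0.0979, 0.2407]
tool_rot: [[0.201, 0.98, 0.007], [0.98, -0.201, -0.0], [0.001, 0.007, -1.0]]
ft_force: [0.0, -0.1, -0.6]
grip_width: 0.0502
gripper_force: 0.0
```

```bash
python3 look.py l7
```

```text
top pawl y [-0.135 -0.105 -0.076] z [0.011 0.055 0.108]
scene pawl y [-0.137 -0.103 -0.077] z [0.021 0.057 0.107]
scene cap 7 0.0536 wheel rad -0.020189306361836135
20.0 [0.5684 0.0979 0.2368] [ 0.5 -0.1 -0.3]
```

View pics/l7.png

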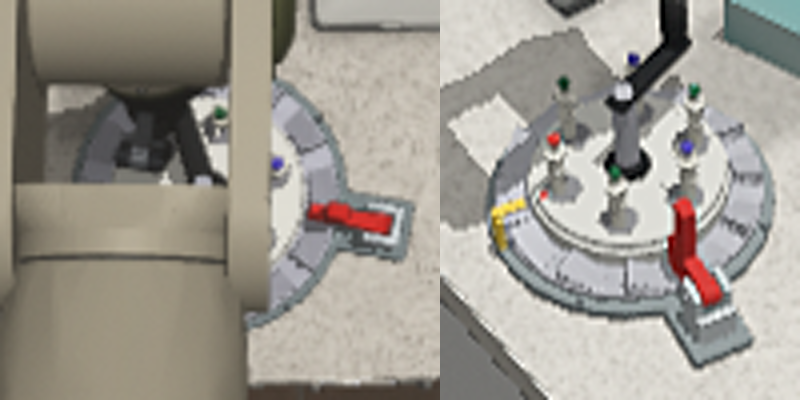

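The pawl is fully down and the red cap (553,140) stands in line with the pointer. I'll clear the arm to check whether the wheel sprang back on release.

Emit:
arm_command(turn=[[0,0,0],[0,0,0],[0,0,0],[0,0,0],[0,0,0],[0,0,0],[0,0,0],[0,0,0],[0,0,0]], xyz=[[0,0,-0.5],[0.3,-0.36,0],[0.6,-0.72,0],[0.6,-0.72,0],[0.6,-0.72,0],[0.6,-0.72,0],[0.6,-0.72,0],[0.6,-0.72,0],[0,0,0]], claw=[50,50,50,50,50,50,50,50,50])

```text
time_s: 20.9
position: [0.3746, 0.3389, 0.2609]
tool_rot: [[0.195, 0.981, -0.003], [0.981, -0.195, -0.0], [-0.001, -0.003, -1.0]]
ft_force: [-0.6, -0.0, 0.5]
grip_width: 0.0496
gripper_force: 0.0
```

```bash
python3 look.py l8; python3 -c "
import cv2
a=cv2.imread('pics/l8.png');cv2.imwrite('pics/l8v.png',a)"
```

```text
top pawl y [-0.135 -0.105 -0.076] z [0.011 0.056 0.106]
top cap 8 0.0525 wheel rad -0.05129330483203143
scene pawl y [-0.139 -0.102 -0.077] z [0.024 0.056 0.108]
scene cap 7 0.0536 wheel rad -0.020189306361836135
21.0 [0.3776 0.3363 0.261 ] [0.8 0.1 0.1]
```

View pics/l8.png

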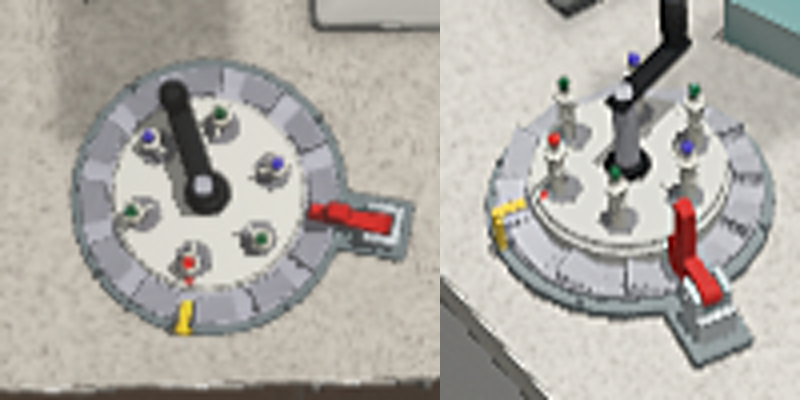

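```bash
python3 - <<'E'
from h import *
f=lambda x,y,z:plane("top",(x+.5)/4-.5+250,(y+.5)/4-.5+170,z)[:2]
D=lambda v:np.degrees(np.arctan2(v[1],v[0]))
C0=np.array([f(*p,.1) for p in[(265,141),(275,216),(214,264),(144,234),(133,159),(195,113)]])
C8=np.array([f(*p,.1) for p in[(188,262),(132,212),(149,137),(220,114),(277,164),(260,239)]])
# same order clockwise: red, then neighbours clockwise
for C in(C0,C8):print([round(D(p-C.mean(0)),1) for p in C],C.mean(0).round(4))
c=np.array([.5097,.0837])
for nm,p in(("start",(163,265)),("l5",(151,104)),("now",(173,92))):print(nm,D(f(*p,.171)-c),f(*p,.171).round(4))
E
```

```text
[np.float64(-53.7), np.float64(-113.3), np.float64(-174.0), np.float64(126.3), np.float64(66.7), np.float64(6.0)] [0.5101 0.084 ]
[np.float64(166.4), np.float64(107.1), np.float64(46.1), np.float64(-13.1), np.float64(-73.2), np.float64(-134.0)] [0.5099 0.084 ]
start 155.1126353751326 [0.4552 0.109 ]
l5 31.695538453576177 [0.5605 0.115 ]
now 16.070676270835857 [0.568  0.1005]
```

```bash
python3 - <<'E'
from h import *
g={t:cv2.cvtColor(cv2.imread(f"pics/{t}.png")[:,440:],cv2.COLOR_BGR2GRAY) for t in("l3","l5","l6","l7","l8")}
pts=np.float32([[553-440,140],[616-440,175],[686-440,148],[563-440,85],[693-440,92]])
for a,b in(("l8","l6"),("l8","l7"),("l7","l6")):
    n,s,e=cv2.calcOpticalFlowPyrLK(g[a],g[b],pts.reshape(-1,1,2),None,winSize=(21,21),maxLevel=2)
    n=n.reshape(-1,2);w=lambda P:np.array([plane("scene",(x+.5)/4-.5+255,(y+.5)/4-.5+170,.1)[:2] for x,y in P])-[.5097,.0837]
    A,B=w(pts),w(n);an=np.degrees(np.arctan2(A[:,0]*B[:,1]-A[:,1]*B[:,0],(A*B).sum(1)));print(a,b,an.round(2),s.ravel())
E
```

```text
l8 l6 [  1.54   0.6    0.95 -20.3    0.67] [1 1 1 1 1]
l8 l7 [ 4.000e-01  1.000e-02  4.000e-02 -3.375e+01 -1.000e-02] [1 1 1 1 1]
l7 l6 [1.02 0.6  0.91 0.85 0.57] [1 1 1 1 1]
```

Image flow shows the wheel stayed where it was pressed, about 0.9° past the earlier view as expected. Handing in.

```bash
python3 -c "
from rig import env
print(env.close_job())"
```

```text
the job is handed in; nothing more can be done
None
```

The job is handed in at about 21 s: the pawl was opened, the crank wound back to half a tooth short, the pawl dropped in, and the wheel wound gently (about 10 N on the crank) firmly against it, with the red-capped vial within about 3 mm of the pointer by the camera.

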